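# Find the full glaze tub by feel and set it shaking

## Robot

A 6-joint arm with a two-finger parallel gripper is mounted at the origin on the work surface. World frame = base frame: x ahead of the robot, y to its left, z up, the work surface at z = 0. Lengths are in mm, angles in rad, forces in N, time in s.
With the tool pointing down it reaches from about 275 to 750 mm from the base axis. Payload 10.2 kg.
Tool frame: the origin (TCP) lies on the centre line of the jaws, within the pads' length; the fingertips stand 14 mm ahead of it and the grasp point (between the pads) lies 5 mm behind it; z points along the fingers, y is the line along which they close (so a half turn about z gives the same grasp; the last joint's range is limited). The gripper opens to 88 mm and grips with 3 to 60 N. Pads are 18 mm wide; open, the fingers measure 123 mm over their backs; the gripper's body (75 mm by 187 mm) begins 45 mm behind the grasp point.
Start: joints at [-1.437, 0.313, 1.498, -0, 1.331, -0.223], TCP at [183.358, -491.946, 252.72] pointing down, gripper open.
Joint ranges: [-2.94, 2.94], [-0.97, 2.17], [0.19, 2.56], [-1.23, 4.37], [0.02, 3.11], [-2.88, 2.88]. Speed limits (rad/s): [2.39, 2.39, 3.01, 3.14, 3.14, 3.14].

## Interface

Orientations are given as a 3x3 rotation matrix whose columns are the frame's x, y, z axes.
In Python, from cell import ctrl gives the robot as it stands. The module is installed in compiled form; this text tells all that it offers.
- The arm moves only by the shell command python3 -m crank 'ROWS' [FORCE]. ROWS is JSON, a list that holds one entry, the list of rows, each a list of 5 numbers: the opening, from 0 (shut) to 1 (fully open), then the shift along the tool's x, y, z normalised to -1 to 1, where 1 is 40 cm, then the turn about the tool's z normalised to -1 to 1, where 1 is 0.5 rad. A call has 1 to 20 rows; each row is the pose to reach, as a shift and turn from the pose commanded when the call began, along the tool's axes at that moment; what a row does not reach only later rows make up. A row lasts 1/12 s, in which the tool goes at most 41.7 mm and 7.16 degrees, less where a joint would pass 70% of its speed; a pose out of reach is approached as far as the arm can. A call with a number of a shift or a turn outside -1 to 1 is refused whole. A call with a gripper value outside its range is refused whole. The fingers move at their own pace and stop on an object; FORCE is the grip in N (left out, the last holds). Time passes only in rows, so rows that repeat a pose let the fingers close. It gives the time, the measured TCP pose, the force, the opening and the grip force at its end, in the units of the state.
- ctrl.get_obs(): the state, without advancing time (a new reading comes with each control period).
- ctrl.get_image(name): name is "scene" or "top" or "wrist"; returns the picture (384x512x3 uint8, red, green, blue); there is no depth.
- ctrl.camera_model(name): a dict with "camera_matrix" (3x3 intrinsics, pixels), "extrinsics" (4x4, takes a point from world to camera coordinates). Camera axes: x right, y down, z forward; pixel columns grow to the right and rows downward; lengths in mm; the calibration is good to about 2 mm. The wrist camera is an equidistant fisheye: a pixel r from the principal point sees the ray r / f radians off the axis. A picture is of the moment at which its call begins: read the wrist's pose just before it. camera_model takes no time and is no camera call; for the wrist camera it gives the pose at the moment of the call.
- ctrl.sign_off(): hands the job in; it is judged then, once.
The state is a dict: "t": time; "joints": joint angles; "joint_vel": joint speeds; "joint_torque": joint torques, N m; "tool_pos": TCP position; "orientation": TCP orientation; "wrist_force": force on the tool from outside, world axes, zero at the start; "wrist_torque": the same for the moment, N m; "gripper_width": finger opening in mm; "grip_force": force on a finger pad.
Only numpy, scipy, OpenCV 4.12 (cv2) and the standard library are available. Lean on these libraries where they do the work, as an engineer would, in place of code of your own. Each camera call takes 0.05 s, during which the arm holds its last target. There are 200 camera calls.

## Task

One of the three look-alike glaze tubs is full and the other two are nearly empty: nudge them to feel which is the heavy one, then slide that tub along the mat into the shaker's cradle until it is fully home against the back stop. Then turn the shaker's timer dial clockwise to its end stop. Leave the other two tubs standing where they were, give or take a small nudge, and leave everything else on the table alone.

Things in the scene. Friction and masses are not known exactly. Their poses are not given: they have to be found in the camera images.
- tub_a: a closed white plastic glaze tub with a flat grey lid, upright cylinder 100 mm across and 74 mm high, too wide to grasp; all three look alike, one is full (about 0.7 to 1 kg), two are nearly empty (0.2 to 0.32 kg); origin at the centre of its underside, z up
- tub_b: a closed white plastic glaze tub with a flat grey lid, upright cylinder 100 mm across and 74 mm high, too wide to grasp; all three look alike, one is full (about 0.7 to 1 kg), two are nearly empty (0.2 to 0.32 kg); origin at the centre of its underside, z up
- tub_c: a closed white plastic glaze tub with a flat grey lid, upright cylinder 100 mm across and 74 mm high, too wide to grasp; all three look alike, one is full (about 0.7 to 1 kg), two are nearly empty (0.2 to 0.32 kg); origin at the centre of its underside, z up
- shaker: benchtop jar shaker, fixed; origin on the table at the centre of its seat, z up; its cradle opens towards its +y. Grey motor housing 100 mm high at its x -100..130, y -220..-60 mm; control pod 50 mm high at x -210..-100, y -220..-20 mm, timer dial on top
- seat (a point): same frame as the shaker: where a tub's centre is when home, marked by a thin black disc. The U-shaped aluminium cradle around it has fences 40 mm high, 8 mm thick, and no floor (tubs stand on the mat): back stop face at y = -50 mm, sides 108 mm apart inside up to y = +20 mm, then flaring to 165 mm at y = +58 mm
- timer (a joint): the shaker's timer dial, a black knob turning about the vertical with light friction; value in rad, grows clockwise seen from above; the full-time end stop is clockwise, at the end of its travel, unmarked: it is found by feel, less than 1.3 rad from the start
- timer_grip (a point): on the dial's axis at gripping height; turns with the dial; the dial's upright grip bar lies along this x axis (56 mm long at most, pinch across it, along y)
- mat: cork work mat fixed flat on the table, 350 x 730 mm (x, y), top 4 mm above the table; tubs and shaker cradle stand on it; origin at the centre of its underside
- cup: small blue ceramic cup, 56 mm across, 50 mm high; bystander; origin at the centre of its underside
- beaker: white ceramic beaker, 64 mm across, 60 mm high; bystander; origin at the centre of its underside
- mug: white ceramic mug, 84 mm across, 80 mm high, with a handle; bystander; origin at the centre of its underside
- paint_bottle: blue paint bottle, 66 mm across, 170 mm high; bystander; origin at the centre of its underside
- brush: paint brush, 170 mm long, lying flat; bystander; origin under its middle
There are look-alikes about, which are no part of the job. Leave any blue look-alike of the tub_c alone. What is shaped like the tub_a but turquoise is not meant.

How it is judged (in metres and radians):
On the way, in this order (a step that is already met when the one before it is completed fails the run):
1. the full tub is home in the shaker's cradle, against the back stop, and let go (((y of tub_a in the frame of shaker between -0.006 and 0.005 m and x of tub_a in the frame of shaker between -0.009 and 0.009 m and angle between tub_a's own z axis and vertical below 0.06 rad and contact force between tub_a and mat above 4.8 N and contact force between tub_a and the fingers below 0.5 N) or (y of tub_b in the frame of shaker between -0.006 and 0.005 m and x of tub_b in the frame of shaker between -0.009 and 0.009 m and angle between tub_b's own z axis and vertical below 0.06 rad and contact force between tub_b and mat above 4.8 N and contact force between tub_b and the fingers below 0.5 N) or (y of tub_c in the frame of shaker between -0.006 and 0.005 m and x of tub_c in the frame of shaker between -0.009 and 0.009 m and angle between tub_c's own z axis and vertical below 0.06 rad and contact force between tub_c and mat above 4.8 N and contact force between tub_c and the fingers below 0.5 N))), for 0.2 s.
2. the timer dial is turned clockwise to its end stop (value of joint timer above 2.82 rad), for 0.1 s.
At the end, for the whole second after the job is handed in: The full tub (over 4.8 N on the mat) stands upright and still in the cradle, its centre within 5 mm of home along it and 9 mm across; the other two are within 60 mm of their starts; the timer dial is within 0.08 rad of its clockwise end stop (2.9 rad) (((y of tub_a in the frame of shaker between -0.006 and 0.005 m and x of tub_a in the frame of shaker between -0.009 and 0.009 m and angle between tub_a's own z axis and vertical below 0.06 rad and contact force between tub_a and mat above 4.8 N and contact force between tub_a and the fingers below 0.5 N and linear speed of tub_a below 0.02 m/s and distance of each of tub_b, tub_c from where it was at the start of the episode below 0.06 m) or (y of tub_b in the frame of shaker between -0.006 and 0.005 m and x of tub_b in the frame of shaker between -0.009 and 0.009 m and angle between tub_b's own z axis and vertical below 0.06 rad and contact force between tub_b and mat above 4.8 N and contact force between tub_b and the fingers below 0.5 N and linear speed of tub_b below 0.02 m/s and distance of each of tub_a, tub_c from where it was at the start of the episode below 0.06 m) or (y of tub_c in the frame of shaker between -0.006 and 0.005 m and x of tub_c in the frame of shaker between -0.009 and 0.009 m and angle between tub_c's own z axis and vertical below 0.06 rad and contact force between tub_c and mat above 4.8 N and contact force between tub_c and the fingers below 0.5 N and linear speed of tub_c below 0.02 m/s and distance of each of tub_a, tub_b from where it was at the start of the episode below 0.06 m)) and value of joint timer above 2.82 rad); the robot touches nothing.
It fails at once if a tub is tipped over (angle between any of tub_a, tub_b, tub_c's own z axis and vertical above 0.5 rad).
It fails at once if a bystander is moved by more than 30 mm (distance of any of cup, beaker, mug, paint_bottle, brush from where it was at the start of the episode above 0.03 m).
It also fails if it takes over 72 s, if anything falls off the work surface, if the arm or the gripper's body presses on something with over 40 N, if the wrist force passes 120 N, or if a joint passes its speed limit or range.

## Working session

There is one attempt and no reset: what is moved stays moved. The work goes in short steps, Python scripts to look and compute and a shell command to move; the robot and the scene stay as the last step left them, time stands still between calls to the robot, and variables do not carry over. Pictures are saved under pics/ and viewed, at most 10 in all, crops included, and the job is handed in when it is done.

```bash
mkdir -p pics; cat > h.py <<'E'
from cell import ctrl
import numpy as np, cv2
def shot(n,f):
    im=ctrl.get_image(n); cv2.imwrite('pics/'+f,im[:,:,::-1]); return im
def px2w(n,u,v,z):
    m=ctrl.camera_model(n);K=np.array(m['camera_matrix']);E=np.array(m['extrinsics'])
    R,t=E[:3,:3],E[:3,3];d=R.T@np.linalg.inv(K)@[u,v,1];c=-R.T@t
    return c+d*(z-c[2])/d[2]
def w2px(n,p):
    m=ctrl.camera_model(n);K=np.array(m['camera_matrix']);E=np.array(m['extrinsics'])
    q=K@(E[:3,:3]@np.array(p,float)+E[:3,3]);return q[:2]/q[2]
def st():
    o=ctrl.get_obs();np.set_printoptions(precision=3,suppress=True)
    for k in('t','tool_pos','orientation','wrist_force','gripper_width','grip_force','joints'):print(k,np.array(o[k]).tolist() if k!='orientation' else np.array(o[k]).round(3).tolist())
E
python3 - <<'E'
from h import *
a=shot('top','top1.png');b=shot('scene','scene1.png')
st()
for n in('top','scene'):
    m=ctrl.camera_model(n);print(np.array(m['camera_matrix']).round(1).tolist(),np.array(m['extrinsics']).round(3).tolist())
cv2.imwrite('pics/top1b.png',cv2.resize(a[:,:,::-1],(800,600),interpolation=cv2.INTER_CUBIC))
E
```

```text
t 0.1
tool_pos [183.33531839408639, -491.7450019879362, 252.2270178670365]
orientation [[0.937, 0.349, -0.0], [0.349, -0.937, 0.001], [0.0, -0.001, -1.0]]
wrist_force [0.522874972752555, 0.8844775498472608, -0.6888086293767525]
gripper_width 87.93593677717618
grip_force 0.0
joints [-1.4374120298517032, 0.31339621510490845, 1.4983349656877087, 4.4457098233688976e-05, 1.3309854122718148, -0.22339677869578348]
[[469.2, 0.0, 262.0], [0.0, 469.2, 178.5], [0.0, 0.0, 1.0]] [[0.018, -1.0, -0.001, 55.966], [-0.994, -0.018, -0.106, 501.085], [0.106, 0.003, -0.994, 1372.153], [0.0, 0.0, 0.0, 1.0]]
[[490.8, 0.0, 256.9], [0.0, 490.8, 198.2], [0.0, 0.0, 1.0]] [[0.595, 0.803, 0.016, -357.306], [0.66, -0.477, -0.58, -277.183], [-0.459, 0.356, -0.814, 1689.59], [0.0, 0.0, 0.0, 1.0]]
```

View pics/top1b.png

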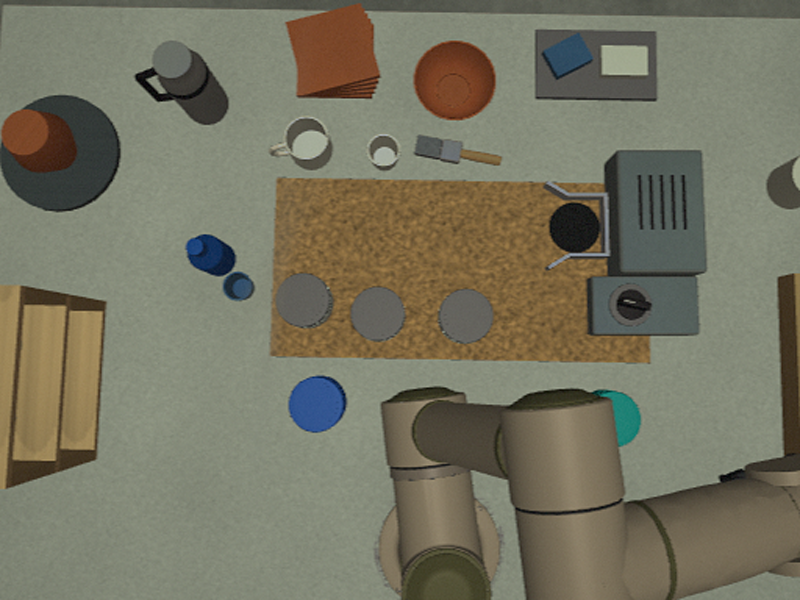

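View pics/scene1.png

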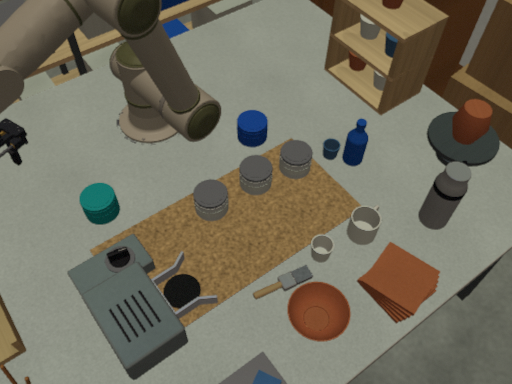

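The top picture (800 px version) shows three grey-lidded tubs at (304,300), (378,313) and (466,315). These are the ones meant. The blue one at (317,404) and the turquoise one at (615,418) are look-alikes. The seat disc is at (575,228) and the dial at (631,304).

```bash
python3 - <<'E'
from h import *
s=1.5625
def P(l,u,v,z):print(l,px2w('top',u/s,v/s,z).round(1))
for l,u,v in(('L',304,300),('M',378,313),('R',466,315)):P(l,u,v,78)
P('seat',575,228,5)
P('dial',631,304,70)
P('turq',617,418,74);P('blue',317,404,74)
for u,v in((605,195),(603,262)):P('backcorner',u,v,44)
for u,v in((277,178),(272,355),(650,362)):P('mat',u,v,4)
for u,v in((619,151),(706,152),(705,274),(611,273)):P('hous',u,v,100)
for u,v in((589,277),(698,277),(698,335),(590,335)):P('pod',u,v,50)
for u,v in((617,302),(651,306)):P('bar',u,v,80)
im=cv2.imread('pics/top1.png')
a=cv2.resize(im[100:240,160:300],(560,560),interpolation=cv2.INTER_CUBIC)
b=cv2.resize(im[105:225,335:435],None,fx=5,fy=5,interpolation=cv2.INTER_CUBIC)[:560]
b=cv2.resize(im[170:220,360:440],(240*1,150))
c=cv2.resize(im[110:220,340:450],(560,560),interpolation=cv2.INTER_CUBIC)
cv2.imwrite('pics/crop1.png',cv2.resize(np.hstack([a,c]),(800,400)))
E
```

```text
L [452.1 257.1  78. ]
M [430.7 121.   78. ]
R [430. -40.  78.]
seat [ 608.  -256.5    5. ]
dial [ 456.2 -344.2   70. ]
turq [ 249.  -314.8   74. ]
blue [264.1 227.8  74. ]
backcorner [ 665.7 -305.3   44. ]
backcorner [ 536.8 -300.2   44. ]
mat [697.5 329.1   4. ]
mat [350.8 325.8   4. ]
mat [ 350.6 -398.8    4. ]
hous [ 735.9 -317.   100. ]
hous [ 736.8 -477.1  100. ]
hous [ 510.6 -469.7  100. ]
hous [ 509.4 -299.8  100. ]
pod [ 507.1 -272.1   50. ]
pod [ 510.8 -476.5   50. ]
pod [ 402.2 -473.9   50. ]
pod [ 398.5 -273.1   50. ]
bar [ 458.6 -315.6   80. ]
bar [ 452.4 -377.6   80. ]
```

View pics/crop1.png

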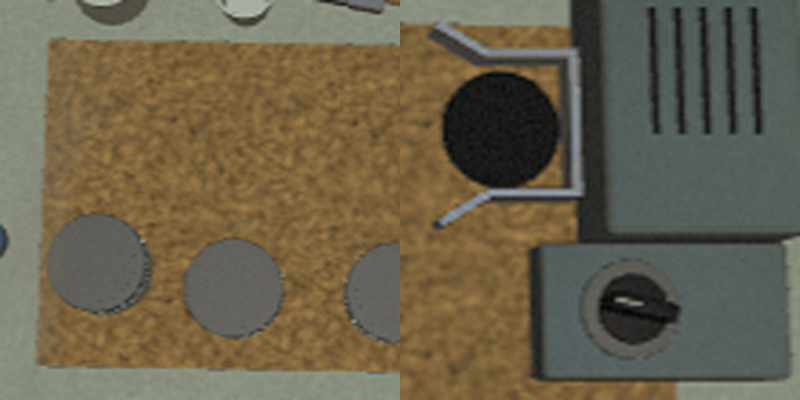

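The crop confirms three identical grey-lidded tubs and a cradle aligned with the world axes. That puts the shaker origin at about (608,-256) with yaw near 0. I'll turn the tool to yaw 0, go behind tub R with the fingers half open, and nudge it along +x.

```bash
python3 -m crank '[[[0.68,0.81,-0.904,0.2,0.712],[0.68,0.81,-0.904,0.2,0.712],[0.68,0.81,-0.904,0.2,0.712],[0.68,0.81,-0.904,0.2,0.712],[0.68,0.81,-0.904,0.2,0.712],[0.68,0.81,-0.904,0.2,0.712],[0.68,0.81,-0.904,0.2,0.712],[0.68,0.81,-0.904,0.2,0.712],[0.68,0.81,-0.904,0.2,0.712],[0.68,0.81,-0.904,0.2,0.712],[0.68,0.81,-0.904,0.2,0.712],[0.68,0.81,-0.904,0.2,0.712],[0.68,0.81,-0.904,0.2,0.712],[0.68,0.81,-0.904,0.2,0.712],[0.68,0.81,-0.904,0.2,0.712],[0.68,0.81,-0.904,0.2,0.712]]]'; python3 -c "
from h import *
st()"
```

```text
t: 1.43
tool_pos: [360.6, -40.9, 172.8]
orientation: [[1.0, -0.001, 0.0], [-0.001, -1.0, -0.0], [0.0, 0.0, -1.0]]
wrist_force: [-0.3, -0.6, -0.2]
gripper_width: 59.5
grip_force: 0.0
t 1.4333
tool_pos [360.5508084960702, -40.944180713285895, 172.8398845521117]
orientation [[1.0, -0.001, 0.0], [-0.001, -1.0, -0.0], [0.0, 0.0, -1.0]]
wrist_force [-0.2902439191998516, -0.6086930088176534, -0.16958295242383487]
gripper_width 59.53135804472613
grip_force 0.0
joints [-0.4392548276350512, 0.044021704792692656, 2.05202467876452, -0.00013645355251221296, 1.0452903807421994, 1.1326079143517789]
```

```bash
python3 -m crank '[[[0.68,0,0,0.1,0],[0.68,0,0,0.2,0],[0.68,0,0,0.3,0],[0.68,0,0,0.3,0],[0.68,0,0,0.3,0],[0.68,0.02,0,0.3,0],[0.68,0.04,0,0.3,0],[0.68,0.05,0,0.3,0],[0.68,0.06,0,0.3,0],[0.68,0.07,0,0.3,0],[0.68,0.08,0,0.3,0]]]'
python3 -m crank '[[[0.68,0.01,0,0,0],[0.68,0.02,0,0,0]]]'
python3 -m crank '[[[0.68,0.01,0,0,0],[0.68,0.02,0,0,0]]]'
```

```text
t: 2.35
tool_pos: [392.8, -39.8, 53.4]
orientation: [[1.0, 0.001, -0.0], [0.001, -1.0, -0.0], [-0.0, 0.0, -1.0]]
wrist_force: [-5.4, 1.2, 6.4]
gripper_width: 60.1
grip_force: 3.5
t: 2.52
tool_pos: [400.6, -39.7, 53.3]
orientation: [[1.0, 0.001, -0.001], [0.001, -1.0, 0.0], [-0.001, -0.0, -1.0]]
wrist_force: [-6.1, 0.3, 6.0]
gripper_width: 59.9
grip_force: 3.6
t: 2.68
tool_pos: [408.6, -39.7, 53.3]
orientation: [[1.0, 0.001, -0.001], [0.001, -1.0, 0.0], [-0.001, -0.0, -1.0]]
wrist_force: [-5.8, 0.3, 6.7]
gripper_width: 59.9
grip_force: 3.6
```

```bash
python3 -m crank '[[[0.68,-0.06,0,0,0],[0.68,-0.12,0,0,0],[0.68,-0.12,0,0,0]]]'
python3 -m crank '[[[0.68,0,0,-0.1,0],[0.68,0,0,-0.2,0],[0.68,0,-0.1,-0.2,0],[0.68,0,-0.2,-0.2,0],[0.68,0,-0.3,-0.2,0],[0.68,0,-0.4025,-0.2,0],[0.68,0,-0.4025,-0.2,0],[0.68,0,-0.4025,-0.1,0],[0.68,0,-0.4025,0,0],[0.68,0,-0.4025,0,0],[0.68,0,-0.4025,0,0]]]'
python3 -m crank '[[[0.68,0.02,0,0,0],[0.68,0.04,0,0,0],[0.68,0.05,0,0,0],[0.68,0.06,0,0,0],[0.68,0.07,0,0,0],[0.68,0.08,0,0,0]]]'
python3 -m crank '[[[0.68,0.01,0,0,0],[0.68,0.02,0,0,0]]]'
```

```text
t: 2.93
tool_pos: [357.9, -39.1, 52.7]
orientation: [[1.0, 0.001, -0.002], [0.001, -1.0, 0.001], [-0.002, -0.001, -1.0]]
wrist_force: [0.3, 0.3, -0.6]
gripper_width: 59.7
grip_force: 0.0
t: 3.85
tool_pos: [360.3, 121.0, 52.7]
orientation: [[1.0, 0.001, -0.003], [0.001, -1.0, 0.0], [-0.003, -0.0, -1.0]]
wrist_force: [0.9, 0.4, 1.0]
gripper_width: 59.6
grip_force: 0.0
t: 4.35
tool_pos: [390.3, 121.2, 53.6]
orientation: [[1.0, 0.001, -0.006], [0.001, -1.0, 0.0], [-0.006, -0.0, -1.0]]
wrist_force: [-18.8, 0.1, 17.3]
gripper_width: 59.7
grip_force: 10.4
t: 4.52
tool_pos: [398.6, 121.2, 53.6]
orientation: [[1.0, 0.001, -0.006], [0.001, -1.0, -0.0], [-0.006, -0.0, -1.0]]
wrist_force: [-15.6, 0.0, 13.7]
gripper_width: 59.7
grip_force: 9.6
```

Tub M resists with about 16 N, against 6 N for R, so M is the full one. I'll keep pushing it along +x to x≈608.

```bash
python3 -m crank '[[[0.68,0.02,0,0,0],[0.68,0.045,0,0,0],[0.68,0.07,0,0,0],[0.68,0.095,0,0,0],[0.68,0.12,0,0,0],[0.68,0.145,0,0,0],[0.68,0.17,0,0,0],[0.68,0.195,0,0,0],[0.68,0.22,0,0,0],[0.68,0.245,0,0,0],[0.68,0.27,0,0,0],[0.68,0.295,0,0,0],[0.68,0.32,0,0,0],[0.68,0.335,0,0,0],[0.68,0.35,0,0,0],[0.68,0.36,0,0,0]]]'
python3 - <<'E'
from h import *
im=shot('top','top2.png');cv2.imwrite('pics/top2b.png',cv2.resize(im[60:300,150:450][:,:,::-1],(750,600),interpolation=cv2.INTER_CUBIC))
E
```

```text
t: 5.85
tool_pos: [544.2, 121.2, 53.9]
orientation: [[1.0, 0.001, -0.002], [0.001, -1.0, 0.0], [-0.002, -0.0, -1.0]]
wrist_force: [-8.6, -0.1, 4.8]
gripper_width: 59.6
grip_force: 6.6
```

View pics/top2b.png

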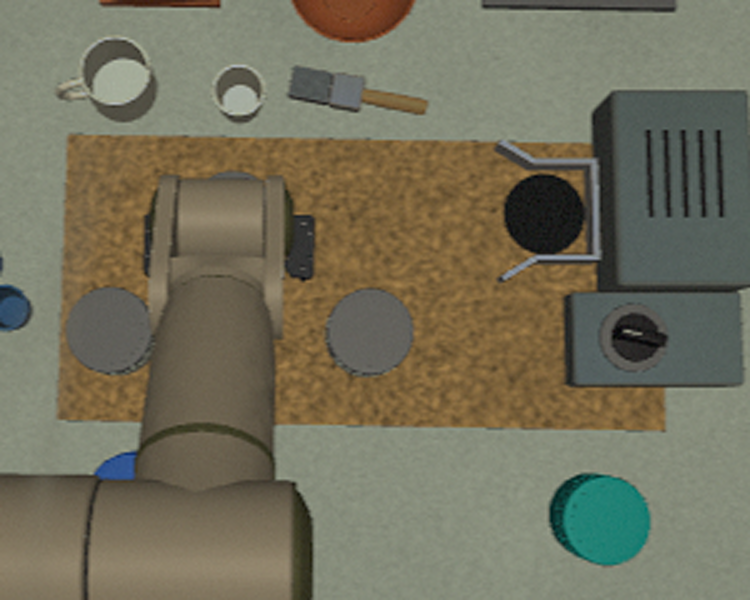

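The tub is under the wrist, and its far edge shows at crop (236,172). R is at crop (370,332). I'll convert these to positions.

```bash
python3 - <<'E'
from h import *
f=lambda u,v,z:print(px2w('top',150+u/2.5,60+v/2.5,z).round(1))
f(236,172,78);f(370,332,78);f(109,331,78)
f(544,214,5)
for p in((591,162),(591,258),(533,162),(540,258)):f(*p,44)
E
```

```text
[638.7 118.5  78. ]
[455.2 -39.1  78. ]
[450.9 259.8  78. ]
[ 609.  -255.3    5. ]
[ 665.7 -303.    44. ]
[ 550.1 -301.8   44. ]
[ 664.4 -233.8   44. ]
[ 549.1 -241.6   44. ]
```

```bash
python3 -m crank '[[[0.68,0.02,0,0,0],[0.68,0.035,0,0,0],[0.68,0.046,0,0,0],[0.68,0.046,0,0,0],[0.68,0,0,0,0],[0.68,-0.06,0,0,0],[0.68,-0.06,0,0,0],[0.68,-0.06,0,-0.1,0],[0.68,-0.06,0,-0.2,0],[0.68,-0.06,0,-0.25,0],[0.68,-0.06,0,-0.25,0]]]'
python3 -m crank '[[[0.68,0.1,-0.08,0,-0.25],[0.68,0.2,-0.15,0,-0.5],[0.68,0.22,-0.19,0,-0.75],[0.68,0.22,-0.19,0,-1],[0.68,0.22,-0.19,0,-1]]]' >/dev/null
python3 -m crank '[[[0.68,0,0,0,-0.25],[0.68,0,0,0,-0.5],[0.68,0,0,0,-0.75],[0.68,0,0,0,-1],[0.68,0,0,0,-1]]]' >/dev/null
python3 -m crank '[[[0.68,0,0,0,-0.25],[0.68,0,0,0,-0.5],[0.68,0,0,0,-0.75],[0.68,0,0,0,-1],[0.68,0,0,0,-1]]]' >/dev/null
python3 -m crank '[[[0.68,0,0,0,-0.142],[0.68,0,0,0,-0.142],[0.68,0,0,0,-0.142]]]'
python3 - <<'E'
from h import *
im=shot('top','top3.png');cv2.imwrite('pics/top3b.png',cv2.resize(im[60:300,150:450][:,:,::-1],(750,600),interpolation=cv2.INTER_CUBIC))
E
```

```text
t: 6.82
tool_pos: [523.5, 121.1, 158.7]
orientation: [[1.0, 0.001, 0.011], [0.001, -1.0, 0.0], [0.011, -0.0, -1.0]]
wrist_force: [-0.4, -0.3, 0.9]
gripper_width: 59.9
grip_force: 0.0
t: 8.32
tool_pos: [608.4, 197.0, 152.8]
orientation: [[0.007, 1.0, 0.0], [1.0, -0.007, -0.0], [-0.0, 0.0, -1.0]]
wrist_force: [0.6, -0.1, -0.6]
gripper_width: 59.7
grip_force: 0.0
```

View pics/top3b.png

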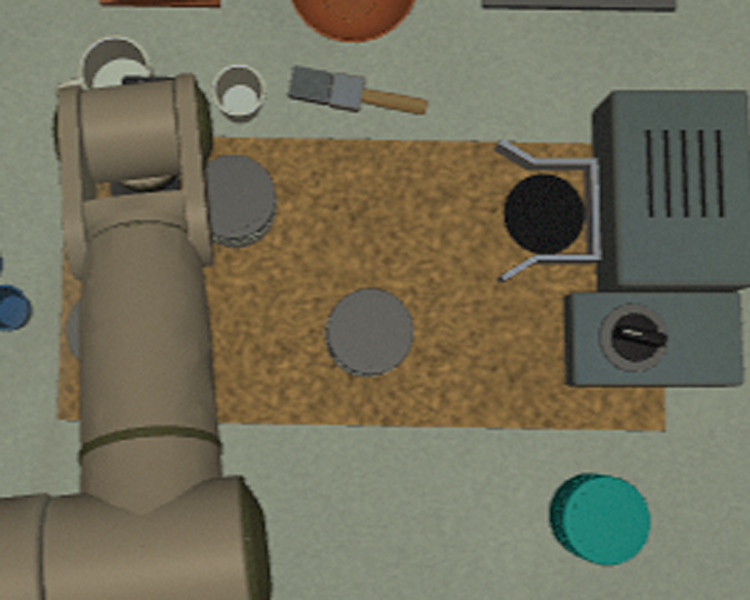

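The tub stands at about (608,117) with the gripper behind it. I'll descend and push along -y to just before the cradle.

```bash
python3 -m crank '[[[0.68,0,0,0.1,-0.014],[0.68,0,0,0.2,-0.014],[0.68,0,0,0.25,-0.014],[0.68,0,0,0.25,-0.014],[0.68,-0.03,0,0.25,-0.014],[0.68,-0.06,0,0.25,-0.014],[0.68,-0.08,0,0.25,-0.014],[0.68,-0.1,0,0.25,-0.014],[0.68,-0.12,0,0.25,-0.014]]]'
python3 -m crank '[[[0.68,-0.02,0,0,0],[0.68,-0.05,0,0,0],[0.68,-0.08,0,0,0],[0.68,-0.11,0,0,0],[0.68,-0.14,0,0,0],[0.68,-0.17,0,0,0],[0.68,-0.2,0,0,0],[0.68,-0.23,0,0,0],[0.68,-0.26,0,0,0],[0.68,-0.3,0,0,0],[0.68,-0.34,0,0,0],[0.68,-0.38,0,0,0],[0.68,-0.42,0,0,0],[0.68,-0.46,0,0,0],[0.68,-0.5,0,0,0],[0.68,-0.54,0,0,0],[0.68,-0.58,0,0,0],[0.68,-0.61,0,0,0],[0.68,-0.64,0,0,0],[0.68,-0.66,0,0,0]]]'
python3 - <<'E'
from h import *
im=shot('top','top4.png');cv2.imwrite('pics/top4b.png',cv2.resize(im[90:210,300:450][:,:,::-1],(750,600),interpolation=cv2.INTER_CUBIC))
E
```

```text
t: 9.12
tool_pos: [609.3, 149.0, 54.7]
orientation: [[-0.006, 1.0, 0.003], [1.0, 0.006, 0.002], [0.002, 0.003, -1.0]]
wrist_force: [0.5, 7.5, 2.5]
gripper_width: 60.0
grip_force: 3.5
t: 10.78
tool_pos: [610.9, -115.5, 54.6]
orientation: [[-0.006, 1.0, 0.002], [1.0, 0.006, 0.001], [0.001, 0.002, -1.0]]
wrist_force: [0.0, 10.3, 5.4]
gripper_width: 59.9
grip_force: 4.2
```

View pics/top4b.png

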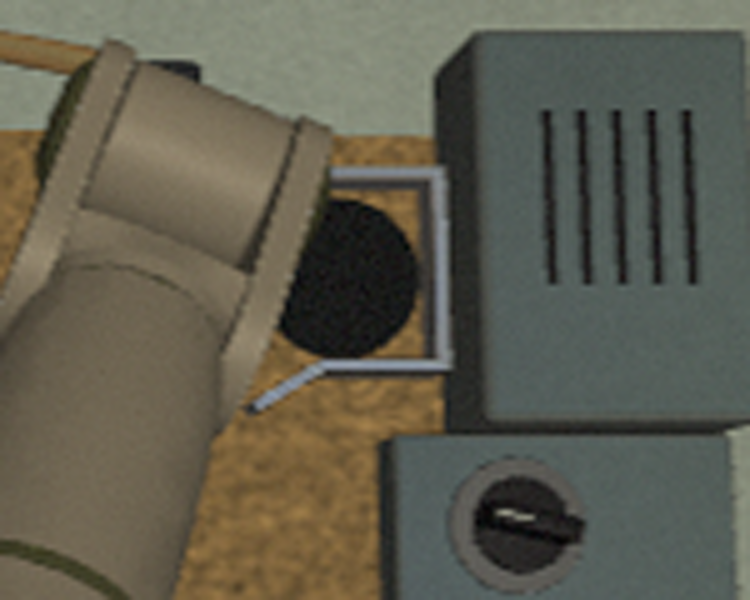

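```bash
python3 - <<'E'
from h import *
f=lambda u,v,z:print(px2w('top',300+u/5,90+v/5,z).round(1))
f(390,176,44);f(390,366,44);f(347,198,5);f(347,358,5);f(443,270,44);f(418,278,5)
E
```

```text
[ 664.  -277.9   44. ]
[ 549.7 -277.    44. ]
[ 658.7 -261.1    5. ]
[ 559.8 -260.5    5. ]
[ 607.8 -308.9   44. ]
[ 609.8 -304.1    5. ]
```

The cradle centre is at x≈608 and home at y≈-255. I'll shift about 3 mm sideways and push in slowly.

```bash
python3 -m crank '[[[0.68,-0.02,-0.002,0,0],[0.68,-0.04,-0.004,0,0],[0.68,-0.06,-0.006,0,0],[0.68,-0.08,-0.008,0,0],[0.68,-0.1,-0.008,0,0],[0.68,-0.12,-0.008,0,0],[0.68,-0.14,-0.008,0,0],[0.68,-0.16,-0.008,0,0],[0.68,-0.18,-0.008,0,0],[0.68,-0.19,-0.008,0,0],[0.68,-0.2,-0.008,0,0]]]'
python3 -m crank '[[[0.68,-0.005,0,0,0],[0.68,-0.01,0,0,0],[0.68,-0.015,0,0,0]]]'
python3 -m crank '[[[0.68,-0.005,0,0,0],[0.68,-0.01,0,0,0]]]'
```

```text
t: 11.75
tool_pos: [608.4, -194.2, 54.5]
orientation: [[-0.007, 1.0, 0.002], [1.0, 0.007, 0.002], [0.002, 0.002, -1.0]]
wrist_force: [-0.3, 11.1, 6.3]
gripper_width: 60.0
grip_force: 5.0
t: 12.0
tool_pos: [608.4, -199.9, 54.5]
orientation: [[-0.007, 1.0, 0.002], [1.0, 0.007, 0.002], [0.002, 0.002, -1.0]]
wrist_force: [0.6, 9.8, 5.8]
gripper_width: 60.0
grip_force: 5.0
t: 12.17
tool_pos: [608.4, -203.9, 54.5]
orientation: [[-0.008, 1.0, 0.002], [1.0, 0.008, 0.002], [0.002, 0.002, -1.0]]
wrist_force: [-0.3, 10.3, 7.4]
gripper_width: 59.9
grip_force: 5.0
```

```bash
python3 -m crank '[[[0.68,-0.004,0,0,0],[0.68,-0.008,0,0,0]]]' | grep -E "tool_pos|wrist"
python3 -m crank '[[[0.68,-0.003,0,0,0],[0.68,-0.006,0,0,0]]]'| grep -E "tool_pos|wrist"
python3 -m crank '[[[0.68,-0.003,0,0,0],[0.68,-0.006,0,0,0]]]'| grep -E "tool_pos|wrist"
```

```text
tool_pos: [608.5, -207.0, 54.5]
wrist_force: [0.3, 10.2, 7.0]
tool_pos: [608.5, -207.8, 54.5]
wrist_force: [0.4, 23.9, 10.6]
tool_pos: [608.5, -208.0, 54.5]
wrist_force: [0.3, 33.6, 13.9]
```

Contact with the back stop is clear: force rises from 10 to 34 N while the TCP stalls at y=-208. Next I'll back off, lift, and go above the dial to look.

```bash
python3 -m crank '[[[0.68,0.02,0,0,0],[0.68,0.05,0,0,0],[0.68,0.1,0,0,0],[0.68,0.1,0,0,0],[0.68,0.1,0,-0.1,0],[0.68,0.1,0,-0.2,0],[0.68,0.1,0,-0.3,0],[0.68,0.1,0,-0.3,0]]]'| grep -E "tool_pos|wrist"
python3 -m crank '[[[0.68,0,-0.1,0,0.014],[0.68,-0.1,-0.2,0,0.014],[0.68,-0.2,-0.3,0,0.014],[0.68,-0.3,-0.38,0,0.014],[0.68,-0.4,-0.38,0,0.014],[0.68,-0.44,-0.38,0,0.014],[0.68,-0.44,-0.38,0,0.014],[0.68,-0.44,-0.38,0,0.014]]]'
python3 - <<'E'
from h import *
w=shot('wrist','w5.png');t=shot('top','top5.png');s=shot('scene','s5.png')
m=ctrl.camera_model('wrist');print(np.array(m['camera_matrix']).round(1).tolist(),np.array(m['extrinsics']).round(3).tolist());st()
A=cv2.resize(w,(480,360));
B=cv2.resize(s[220:340,60:220],(320,240),interpolation=cv2.INTER_CUBIC);C=cv2.resize(t[90:210,300:460],(320,240),interpolation=cv2.INTER_CUBIC)
o=np.zeros((480,800,3),np.uint8);o[:360,:480]=A;o[:240,480:]=B;o[240:,480:]=C
cv2.imwrite('pics/m5.png',o[:,:,::-1])
E
```

```text
tool_pos: [610.2, -174.7, 181.7]
wrist_force: [-0.1, -0.4, 0.2]
t: 14.0
tool_pos: [456.0, -352.6, 172.7]
orientation: [[0.003, 1.0, 0.0], [1.0, -0.003, -0.001], [-0.001, 0.0, -1.0]]
wrist_force: [0.8, 0.8, -0.5]
gripper_width: 59.9
grip_force: 0.0
[[297.3, 0.0, 256.9], [0.0, 297.3, 190.2], [0.0, 0.0, 1.0]] [[1.0, 0.002, -0.001, -456.723], [0.002, -0.959, 0.284, -351.162], [0.0, -0.284, -0.959, 213.918], [0.0, 0.0, 0.0, 1.0]]
t 14.15
tool_pos [457.5589415482249, -348.9692879771826, 172.698035210352]
orientation [[-0.002, 1.0, -0.0], [1.0, 0.002, 0.0], [0.0, -0.0, -1.0]]
wrist_force [-0.38964216866621904, 0.7168076065397244, -0.32647962953329607]
gripper_width 59.799122837398045
grip_force 0.0
joints [-0.8551022216453806, 0.49313998266829134, 1.4511109317678457, 8.344666875818666e-05, 1.1976694160024897, -0.8569333575095686]
```

View pics/m5.png

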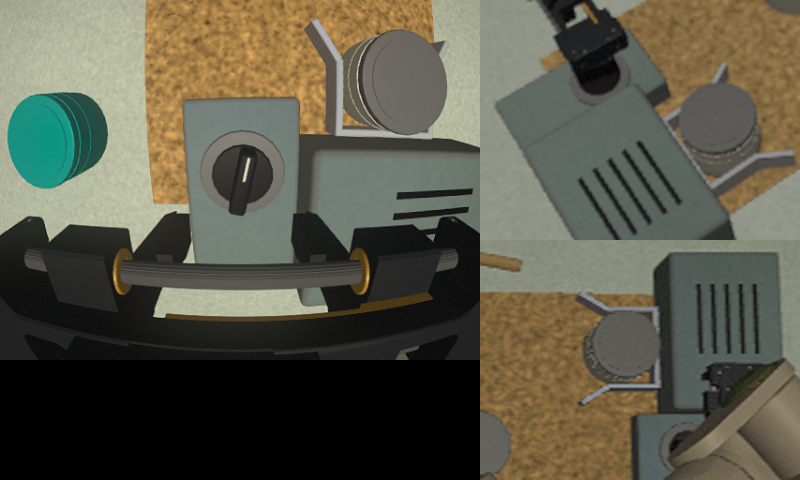

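The tub sits inside the cradle against the back stop, with its lid at picture (625,345). The dial shows in the wrist view at (242,172), with its bar running from (247,147) to (240,214). I'll triangulate the bar.

```bash
python3 - <<'E'
from h import *
f=lambda u,v,z:px2w('top',300+u/5,90+v/5,z).round(1)
print('tub',px2w('top',372.7,142.5,78))
m=ctrl.camera_model('wrist');K=np.array(m['camera_matrix']);E=np.array(m['extrinsics']);R=E[:3,:3];t=E[:3,3];c=-R.T@t
def ray(u,v):
    x=np.array([u-K[0,2],v-K[1,2]]);r=np.hypot(*x);th=r/K[0,0]
    return R.T@np.r_[np.sin(th)*x/r,np.cos(th)]
def wz(u,v,z):
    d=ray(u/.9375,v/.9375);return c+d*(z-c[2])/d[2]
for z in(50,54):print('ring',z,wz(242,172,z).round(1),f(518,525,z))
for z in(65,75,80,85,90,95):print(z,'far',wz(246.5,147,z)[:2].round(1),f(475,512,z)[:2],'near',wz(240,213,z)[:2].round(1),f(583,530,z)[:2])
E
```

```text
tub [ 605.00440886 -253.78909199   78.        ]
ring 50 [ 458.6 -344.2   50. ] [ 456.4 -349.5   50. ]
ring 54 [ 458.6 -343.1   54. ] [ 456.1 -348.3   54. ]
65 far [ 462.4 -317.5] [ 462.4 -320.2] near [ 456.8 -379.8] [ 453.1 -382.4]
75 far [ 462.2 -315.7] [ 461.5 -317.4] near [ 456.8 -375.5] [ 452.3 -379.2]
80 far [ 462.1 -314.8] [ 461.1 -316. ] near [ 456.8 -373.3] [ 451.9 -377.5]
85 far [ 462.  -313.9] [ 460.7 -314.6] near [ 456.9 -371.1] [ 451.6 -375.9]
90 far [ 461.9 -313. ] [ 460.3 -313.2] near [ 456.9 -368.9] [ 451.2 -374.2]
95 far [ 461.8 -312.1] [ 459.9 -311.8] near [ 456.9 -366.7] [ 450.8 -372.6]
```

```bash
python3 -m crank '[[[0.68,0.009,0,0.05,0.22],[0.68,0.009,0,0.1,0.22],[0.68,0.009,0,0.15,0.22],[0.68,0.009,0,0.19,0.22],[0.68,0.009,0,0.215,0.22],[0.68,0.009,0,0.235,0.22],[0.68,0.009,0,0.235,0.22],[0.68,0.009,0,0.235,0.22]]]'
python3 -m crank '[[[0,0,0,0,0],[0,0,0,0,0],[0,0,0,0,0],[0,0,0,0,0],[0,0,0,0,0],[0,0,0,0,0],[0,0,0,0,0],[0,0,0,0,0]]]' 15
python3 -c "
from h import *
print(ctrl.get_obs()['wrist_torque'])"
```

```text
t: 14.82
tool_pos: [457.7, -346.2, 79.2]
orientation: [[0.108, 0.994, 0.0], [0.994, -0.108, -0.0], [-0.0, 0.0, -1.0]]
wrist_force: [-0.3, 0.3, 0.4]
gripper_width: 60.0
grip_force: 0.0
t: 15.48
tool_pos: [457.4, -346.5, 78.8]
orientation: [[0.109, 0.994, 0.0], [0.994, -0.109, -0.0], [-0.0, 0.0, -1.0]]
wrist_force: [0.7, 0.1, -0.2]
gripper_width: 13.9
grip_force: 14.5
[ 0.01440979 -0.27423942 -0.02391605]
```

The grip is centred on the bar: 13.9 mm wide, with no side force. Now I'll turn clockwise (positive about tool z).

```bash
for i in 1; do python3 -m crank '[[[0,0,0,0,0.12],[0,0,0,0,0.24],[0,0,0,0,0.36],[0,0,0,0,0.48],[0,0,0,0,0.6],[0,0,0,0,0.72],[0,0,0,0,0.84],[0,0,0,0,0.96],[0,0,0,0,1]]]' 20 | grep -E "orient|force|width"; python3 -c "
from h import *
print(ctrl.get_obs()['wrist_torque'])"; done
```

```text
orientation: [[0.575, 0.818, 0.002], [0.818, -0.575, -0.001], [0.0, 0.003, -1.0]]
wrist_force: [6.8, -1.4, -2.5]
gripper_width: 13.8
grip_force: 20.0
[-0.25301005 -1.0362939   0.05510703]
```

```bash
q(){ grep -E "orient|wrist|width"; python3 -c "
from h import *
print(ctrl.get_obs()['wrist_torque'])"; }
python3 -m crank '[[[0,0,0,0,0.12],[0,0,0,0,0.24],[0,0,0,0,0.36],[0,0,0,0,0.48],[0,0,0,0,0.5]]]' | q
python3 -m crank '[[[0,0,0,0,0.1],[0,0,0,0,0.2],[0,0,0,0,0.2]]]' | q
python3 -m crank '[[[0,0,0,0,0.1],[0,0,0,0,0.2],[0,0,0,0,0.2]]]' | q
```

```text
orientation: [[0.759, 0.651, 0.003], [0.651, -0.759, -0.002], [0.001, 0.004, -1.0]]
wrist_force: [8.6, -3.4, -4.6]
gripper_width: 13.9
[-0.52927812 -1.37753028  0.09143883]
orientation: [[0.82, 0.572, 0.004], [0.572, -0.82, -0.003], [0.002, 0.004, -1.0]]
wrist_force: [8.8, -4.1, -6.1]
gripper_width: 13.7
[-0.58415287 -1.40359318  0.02116502]
orientation: [[0.873, 0.487, 0.004], [0.487, -0.873, -0.003], [0.002, 0.005, -1.0]]
wrist_force: [10.1, -4.0, -6.0]
gripper_width: 13.9
[-0.76507328 -1.48823059 -0.06279659]
```

```bash
q(){ grep -E "orient|wrist|width"; python3 -c "
from h import *
print(ctrl.get_obs()['wrist_torque'])"; }
python3 -m crank '[[[0,0,0,0,0.08],[0,0,0,0,0.16],[0,0,0,0,0.16]]]' | q
python3 -m crank '[[[0,0,0,0,0.08],[0,0,0,0,0.16],[0,0,0,0,0.16]]]' | q
python3 -m crank '[[[0,0,0,0,0.08],[0,0,0,0,0.16],[0,0,0,0,0.16]]]' | q
```

```text
orientation: [[0.909, 0.416, 0.004], [0.416, -0.909, -0.003], [0.002, 0.005, -1.0]]
wrist_force: [10.1, -6.4, -7.4]
gripper_width: 13.8
[-0.89538288 -1.61726778  0.00816822]
orientation: [[0.94, 0.342, 0.004], [0.342, -0.94, -0.004], [0.003, 0.005, -1.0]]
wrist_force: [10.3, -5.7, -7.5]
gripper_width: 13.9
[-1.00094818 -1.57245692  0.00887316]
orientation: [[0.964, 0.266, 0.005], [0.266, -0.964, -0.004], [0.003, 0.005, -1.0]]
wrist_force: [10.7, -7.2, -8.1]
gripper_width: 14.2
[-1.09202035 -1.62020482  0.03785853]
```

```bash
q(){ grep -E "orient|wrist|width"; python3 -c "
from h import *
print(ctrl.get_obs()['wrist_torque'])"; }
python3 -m crank '[[[0,0,0,0,0.06],[0,0,0,0,0.12],[0,0,0,0,0.12]]]' | q
python3 -m crank '[[[0,0,0,0,0.06],[0,0,0,0,0.12],[0,0,0,0,0.12]]]' | q
python3 -m crank '[[[0,0,0,0,0.06],[0,0,0,0,0.12],[0,0,0,0,0.12]]]' | q
```

```text
orientation: [[0.978, 0.209, 0.004], [0.209, -0.978, -0.004], [0.003, 0.005, -1.0]]
wrist_force: [10.5, -6.8, -7.4]
gripper_width: 13.9
[-1.02060586 -1.60003765  0.49952322]
orientation: [[0.989, 0.151, 0.004], [0.151, -0.989, -0.004], [0.003, 0.005, -1.0]]
wrist_force: [9.3, -6.1, -5.8]
gripper_width: 14.9
[-1.03118753 -1.37963389  0.47603476]
orientation: [[0.996, 0.091, 0.004], [0.091, -0.996, -0.004], [0.003, 0.005, -1.0]]
wrist_force: [9.2, -6.9, -5.8]
gripper_width: 15.8
[-0.99269953 -1.35775367  0.67748156]
```

The moment about z jumps to 0.5–0.7 N m and the bar starts to slip in the pads, so the dial is at its end stop. I'll release, lift, and verify.

```bash
python3 -m crank '[[[0.6,0,0,0,0],[0.6,0,0,0,0],[0.6,0,0,0,0],[0.6,0,0,0,0],[0.6,0,0,0,0],[0.6,0,0,-0.05,0],[0.6,0,0,-0.1,0],[0.6,0,0,-0.2,0],[0.6,0,0,-0.3,0],[0.6,0,0,-0.3,0],[0.6,0,0,-0.3,0]]]'
python3 - <<'E'
from h import *
w=shot('wrist','w6.png');t=shot('top','top6.png')
A=cv2.resize(w,(480,360));C=cv2.resize(t[90:210,300:460],(320,240),interpolation=cv2.INTER_CUBIC)
o=np.zeros((360,800,3),np.uint8);o[:,:480]=A;o[:240,480:]=C
cv2.imwrite('pics/m6.png',o[:,:,::-1]);st()
E
```

```text
t: 19.57
tool_pos: [457.7, -346.8, 200.6]
orientation: [[0.996, 0.092, 0.003], [0.092, -0.996, -0.003], [0.002, 0.003, -1.0]]
wrist_force: [0.0, 0.2, -0.7]
gripper_width: 52.7
grip_force: 0.0
t 19.6667
tool_pos [456.9101443964392, -345.97835601218924, 197.58595061619647]
orientation [[0.996, 0.092, -0.001], [0.092, -0.996, 0.001], [-0.001, -0.002, -1.0]]
wrist_force [0.9393254425030934, -0.5174638316918448, -0.18181994681366745]
gripper_width 52.84716998265265
grip_force 0.0
joints [-0.8524237672998884, 0.4646496149204126, 1.4265503626717242, -5.262112443685163e-05, 1.2523736180353133, 0.6266194000472952]
```

View pics/m6.png

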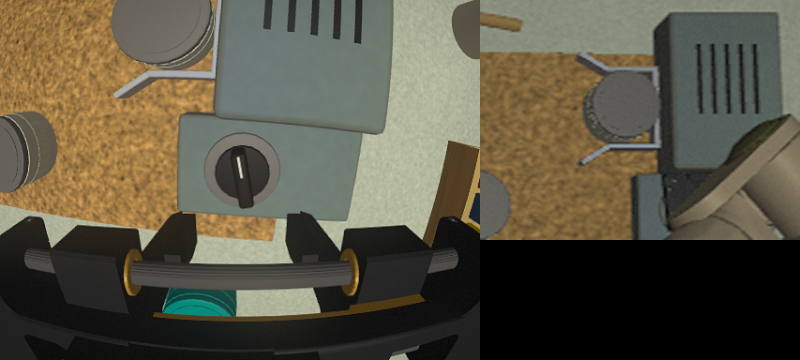

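The dial bar now runs from (237,146) to (246,208) in the wrist view. The tub is still home at (625,105) in the inset. I'll check the bar's angle against the stop as felt (tool yaw about 12–15°).

```bash
python3 - <<'E'
from h import *
m=ctrl.camera_model('wrist');K=np.array(m['camera_matrix']);E=np.array(m['extrinsics']);R=E[:3,:3];c=-R.T@E[:3,3]
im=cv2.imread('pics/w6.png')
def wz(u,v,z):
    x=np.array([u-K[0,2],v-K[1,2]]);r=np.hypot(*x);d=R.T@np.r_[np.sin(r/K[0,0])*x/r,np.cos(r/K[0,0])];return c+d*(z-c[2])/d[2]
# white pointer line on the bar top
g=im[150:200,240:275].min(2);ys,xs=np.where(g>130);print(len(xs))
P=np.array([wz(x+240,y+150,82)[:2] for x,y in zip(xs,ys)]);vx,vy,_,_=cv2.fitLine(P.astype(np.float32),cv2.DIST_L2,0,.01,.01).ravel();print('pointer yaw',np.degrees(np.arctan(vy/vx)))
a,b=wz(237/.9375,146/.9375,82),wz(246/.9375,208/.9375,82);print(a,b,np.degrees(np.arctan2(*(a-b)[[1,0]])))
E
```

```text
61
pointer yaw 14.791877
[ 486.48810948 -338.8753501    82.        ] [ 427.39222561 -352.78545951   82.        ] 13.245292870604514
```

```bash
python3 -c "
from cell import ctrl
print(ctrl.sign_off())"
```

```text
the job is handed in; nothing more can be done
None
```

I found the full tub (the middle one, about 16 N of push against 6 N for its neighbour) and slid it home against the cradle's back stop. I then turned the timer dial clockwise to its end stop, released it and handed the job in; the sign-off gave no verdict.

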